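Bring the plaque's mark under the bench punch and punch it

ROBOT

A 6-joint arm with a two-finger parallel gripper is mounted at the origin on the work surface. World frame = base frame: x ahead of the robot, y to its left, z up, the work surface at z = 0. Lengths are in mm, angles in rad, forces in N, time in s.
With the tool pointing down it reaches from about 350 to 975 mm from the base axis. Payload 7.1 kg.
Tool frame: the origin (TCP) lies midway between the tips of the shut fingers; the grasp point (between the pads) lies 19 mm behind it; z points along the fingers, y is the line along which they close (so a half turn about z gives the same grasp; the last joint's range is limited). The gripper opens to 88 mm and grips with 3 to 60 N. Pads are 20 mm wide; open, the fingers measure 115 mm over their backs; the gripper's body (75 mm by 178 mm) begins 61 mm behind the grasp point.
Start: joints at [-1.357, 0.423, 1.63, -0, 1.089, -0.019], TCP at [144.209, -608.119, 184.775] pointing down, gripper open.
Joint ranges: [-3, 3], [-0.9, 2.11], [0.09, 2.58], [-1.31, 4.45], [0.11, 2.69], [-2.54, 2.54]. Speed limits (rad/s): [2.39, 2.39, 3.01, 3.14, 3.14, 3.14].

INTERFACE

Orientations are given as a rotation vector (axis times angle).
In Python, from workcell import ctrl gives the robot as it stands.
- The arm moves only by the shell command python3 -m pendant 'ROWS'. ROWS is a JSON object of lists of equal length, an entry for each row: "grip": the opening, from -1 (shut) to 1 (fully open); "linear": the shift along the tool's x, y, z in mm, a list of three; "angular": the turn, a rotation vector about the tool's x, y, z in rad, a list of three. In form: {"grip": [grip, ...], "linear": [[tx, ty, tz], ...], "angular": [[ax, ay, az], ...]}. A call has 1 to 12 rows; each row shifts and turns the commanded pose from where the row before left it, along the tool's axes as they then stand; what a row does not reach is not made up. A row lasts 1/12 s, in which the tool goes at most 41.7 mm and 7.16 degrees, less where a joint would pass 70% of its speed; a pose out of reach is approached as far as the arm can. A call with a gripper value outside its range is refused whole. The fingers move at their own pace and stop on an object; the grip force is fixed at half the most. Time passes only in rows, so rows that do not move let the fingers close. It gives the time, the measured TCP pose, the force, the opening and the grip force at its end, in the units of the state.
- ctrl.get_obs(): the state, without advancing time (a new reading comes with each control period).
- ctrl.get_image(name): name is "scene" or "top" or "wrist"; returns the picture (384x512x3 uint8, red, green, blue); there is no depth.
- ctrl.camera_params(name): a dict with "vfov" (degrees; the focal length in pixels is half the picture's height over the tangent of half this angle, whatever the lens; pixels are square), "cx", "cy" (the principal point, pixels), "R" (3x3) and "t" (3): a world point X has camera coordinates R X + t; the wrist camera has in their place "T_tool_cam" (4x4, takes a point from camera to tool coordinates, whose origin is the TCP and whose axes are the flange's). Camera axes: x right, y down, z forward; pixel columns grow to the right and rows downward; lengths in mm; the calibration is good to about 2 mm. A picture is of the moment at which its call begins: read the wrist's pose just before it. camera_params takes no time and is no camera call.
- ctrl.close_job(): hands the job in; it is judged then, once.
The state is a dict: "t": time; "qpos": joint angles; "qvel": joint speeds; "joint_torque": joint torques, N m; "ee_pos": TCP position; "orientation": TCP orientation; "ft_force": force on the tool from outside, world axes, zero at the start; "moment": the same for the moment, N m; "width": finger opening in mm; "grasp_force": force on a finger pad.
Only numpy, scipy, OpenCV 4.12 (cv2) and the standard library are available. Lean on these libraries where they do the work, as an engineer would, in place of code of your own. Each camera call takes 0.05 s, during which the arm holds its last target. There are 200 camera calls.

TASK

Slide the terracotta plaque on the bench punch until the tip of the punch, which rides on the plaque's face, drops fully into the blue-ringed dimple, and stop there without dragging the punch along: its holder is sprung and may give only a few millimetres. Then let go and press the yellow cap on top of the punch all the way in to strike the mark, never on the bare face; leave the plaque there with the tip in its dimple and the cap sprung back, and do not disturb the other things on the table.

Things in the scene. Friction and masses are not known exactly. Their poses are not given: they have to be found in the camera images.
- press: Blue bench punch, fixed, base plate 10 mm thick. Origin: on the bench under the punch tip's middle setting; x points away from the robot, z up; the plate spans x -180..+130, y -80..+170 mm. The punch is upright at y 0 but its reach is set anew each time and NOT reported: x anywhere within -10..+10 mm.
- column (a point): Middle of the top of the press's steel column (34 mm across, 210 mm high; at x +88, y +135 mm in the press frame). From it a blue cross arm, 107..148 mm above the bench, runs to y 0, and a steel bar carries the punch towards -x. Punch: brass tip 8 mm across, round nose; dark guide 30 mm across, 107..143 mm up.
- punch (a joint): How far the punch has dropped, m; it slides freely and sinks by its own weight (2 N). At 0 the tip is 40 mm and the cap's top 188 mm above the bench; both sink with it. 0.012: tip on the plaque's face; 0.020: on the floor of the marked dimple; 0.026: bottom stop, tip off the plaque, 4 mm over the plate.
- holder (a joint): How far the punch in its sprung dark holder is dragged out of true, m: 0 at rest, positive towards the robot (the press frame's -x), about 2 N per mm; at most 0.010 either way. Its rest place is the unreported reach setting.
- cap (a joint): How far the sprung round yellow cap on top of the punch (32 mm across) is pressed in, m: 0 free, 0.008 fully in (about 6 N); it springs back.
- plaque: Loose terracotta plaque 200 x 50 mm, 18 mm thick, 0.3 kg, lying flat on the punch's base plate with the punch tip resting on its face. Origin: centre of its underside; x along its length, towards the marked end; z up. Its near end (-x) is free to be gripped across the 50 mm width.
- mark (a point): The marked spot: a round dimple 13 mm across and 8 mm deep inside a blue painted ring (22 mm across) on the plaque's top face, on its centre line, 60 mm from its centre towards the far end. The point is the middle of the dimple at the level of the top face; axes as the plaque's.
- white_bowl: Round white ceramic bowl, 150 mm across, 70 mm high, loose, a bystander; origin: under its middle.
- purple_bowl: Round purple bowl, 120 mm across, 60 mm high, loose, a bystander; origin: under its middle.
- pot: Grey clay-coloured solid pot, 100 mm across, 90 mm high, loose, a bystander; origin: under its middle.
- glaze_jar: Small glass glaze jar with a blue cap, 56 mm across, 70 mm high, loose, a bystander; origin: under its middle.
- juice_bottle: Orange bottle with a red cap, 56 mm across, 170 mm high, loose, a bystander; origin: under its middle.
- brush: Paint brush lying flat, loose, a bystander; origin: under its middle, x along its length.
- wood_tool: Pale wooden spatula lying flat, loose, a bystander; origin: under its middle, x along its length.
Mind the look-alikes: they are no part of the job. Leave any red or turquoise look-alike of the plaque alone.

How it is judged (in metres and radians):
On the way, in this order (a step that is already met when the one before it is completed fails the run):
1. the punch tip has dropped into the marked dimple (value of joint punch between 0.0165 and 0.0235 m and x of mark in the frame of press between -0.018 and 0.018 m and y of mark in the frame of press between -0.008 and 0.008 m), for 0.2 s.
2. the cap is pressed well in, with the gripper off the plaque and the tip still in the dimple (all of step 1 and value of joint cap above 0.006 m and contact force between the fingers and plaque below 0.3 N), for 0.1 s.
At the end, for the whole second after the job is handed in: The punch tip stands in the marked dimple (punch dropped 16.5 to 23.5 mm, the mark within 18 mm in x and 8 mm in y of the press origin), the cap is sprung back (under 2 mm), and the plaque lies flat (within 0.08 rad) and still (all of step 1 and value of joint cap below 0.002 m and linear speed of plaque below 0.01 m/s and angle between plaque's own z axis and vertical below 0.08 rad); the robot touches nothing.
It fails at once if the cap is pressed in more than 3 mm while the tip is not in the dimple (value of joint cap above 0.003 m and not (value of joint punch between 0.0165 and 0.0235 m and x of mark in the frame of press between -0.018 and 0.018 m and y of mark in the frame of press between -0.008 and 0.008 m)).
It fails at once if the punch is dragged more than 7 mm out of true along x (value of joint holder above 0.007 m or value of joint holder below -0.007 m).
It fails at once if a bystander is moved more than 30 mm (distance of any of white_bowl, purple_bowl, pot, glaze_jar, juice_bottle, brush, wood_tool from where it was at the start of the episode above 0.03 m).
It also fails if it takes over 48 s, if anything falls off the work surface, if the arm or the gripper's body presses on something with over 40 N, if the wrist force passes 120 N, or if a joint passes its speed limit or range.

## Working session

There is one attempt and no reset: what is moved stays moved. The work goes in short steps, Python scripts to look and compute and a shell command to move; the robot and the scene stay as the last step left them, time stands still between calls to the robot, and variables do not carry over. Pictures are saved under pics/ and viewed, at most 10 in all, crops included, and the job is handed in when it is done.

```bash
mkdir -p pics
cat > h.py <<'E'
import numpy as np, cv2
from workcell import ctrl
from scipy.spatial.transform import Rotation as R
def cam(n,im):
    p=ctrl.camera_params(n); f=im.shape[0]/2/np.tan(np.radians(p['vfov'])/2)
    if 'T_tool_cam' in p:
        o=ctrl.get_obs(); T=np.eye(4);T[:3,:3]=R.from_rotvec(o['orientation']).as_matrix();T[:3,3]=o['ee_pos']
        M=T@np.array(p['T_tool_cam']); Rc=M[:3,:3].T; t=-Rc@M[:3,3]
    else: Rc=np.array(p['R']);t=np.array(p['t']).ravel()
    return f,p['cx'],p['cy'],Rc,t
def ray(c,u,v):
    f,cx,cy,Rc,t=c; d=Rc.T@np.array([(u-cx)/f,(v-cy)/f,1]); return -Rc.T@t,d
def onz(c,u,v,z):
    o,d=ray(c,u,v); return o+d*(z-o[2])/d[2]
def proj(c,X):
    f,cx,cy,Rc,t=c; q=Rc@np.array(X)+t; return f*q[0]/q[2]+cx,f*q[1]/q[2]+cy
E
python3 - <<'E'
from h import *
ims=[]
for n in('scene','top'):
    im=ctrl.get_image(n); cv2.imwrite(f'pics/{n}0.png',im[:,:,::-1]); c=cam(n,im); print(n,c, -c[3].T@c[4]); print(ctrl.camera_params(n).keys())
o=ctrl.get_obs(); print(o)
print(ctrl.camera_params('wrist'))
E
```

```text
scene (np.float64(438.3281240282456), 265.5991909608773, 190.50035369765294, array([[ 0.10547969,  0.99434869, -0.01202967],
       [ 0.79994158, -0.09203102, -0.59297872],
       [-0.59073472,  0.05292418, -0.80512826]]), array([ -50.90316   , -263.53915342, 1496.30890532])) [1100.10679749  -52.82920246 1047.83513336]
dict_keys(['vfov', 'cx', 'cy', 'R', 't'])
top (np.float64(428.2992467047812), 251.25731212788713, 198.82378734940005, array([[ 0.01867447, -0.99980814,  0.00591101],
       [-0.99855983, -0.0189479 , -0.05019215],
       [ 0.05029452, -0.00496518, -0.99872209]]), array([ -11.10724982,  455.37288245, 1411.74915042])) [ 383.92123519    4.53283078 1432.86685892]
dict_keys(['vfov', 'cx', 'cy', 'R', 't'])
{'t': 0.1, 'qpos': array([-1.35699014e+00,  4.23755006e-01,  1.63061222e+00,  2.51893845e-05,
        1.08861438e+00, -1.89906162e-02]), 'qvel': array([ 0.0014343 , -0.00240858, -0.00294839, -0.00044891, -0.00015179,
       -0.00240192]), 'joint_torque': array([ 5.43170027e-04, -5.45608842e+01, -2.74324751e+01,  6.46313536e-02,
        1.87857659e-02, -2.72817391e-05]), 'ee_pos': array([ 144.1064108 , -607.5824042 ,  184.08588771]), 'orientation': array([-3.11896156e+00, -3.64672147e-01,  1.77229197e-04]), 'ft_force': array([ 0.11431038, -0.32742099,  0.22933624]), 'moment': array([ 0.01645615,  0.0278972 , -0.01120674]), 'grasp_force': 0.0, 'width': 87.54406300863471}
{'vfov': 59.89962993735203, 'cx': 252.19678267281367, 'cy': 185.94865340054344, 'T_tool_cam': array([[ 1.74649252e-03, -9.67009625e-01, -2.54733851e-01,
         6.97003899e+01],
       [ 9.99997682e-01,  1.36803124e-03,  1.66286927e-03,
         1.18324423e+00],
       [-1.25952672e-03, -2.54736165e-01,  9.67009772e-01,
        -2.00026153e+02],
       [ 0.00000000e+00,  0.00000000e+00,  0.00000000e+00,
         1.00000000e+00]])}
```

View pics/scene0.png

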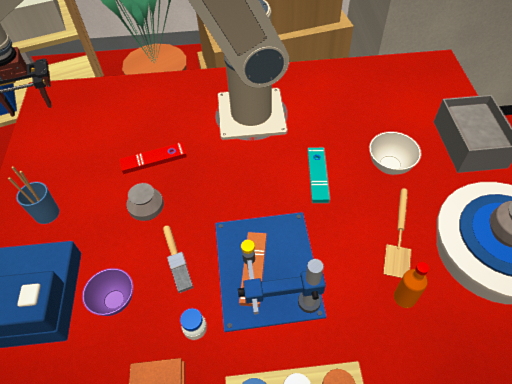

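View pics/top0.png

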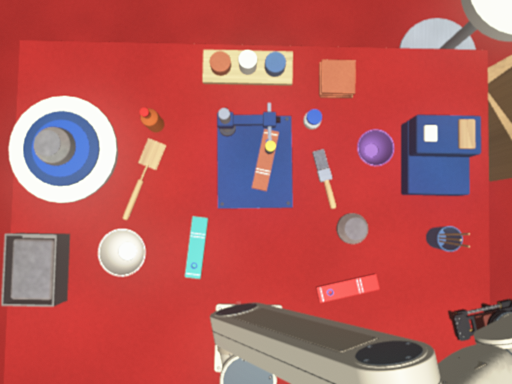

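Scene: blue press with yellow cap at (247,246), terracotta plaque under it at (258,255), teal look-alike (318,175), red look-alike (153,158). Top: plaque at (265,170), plate 217–292 × 113–208, column (225,115). The candidates are the terracotta plaque at top (265,170), red (348,287) and turquoise (197,247). Only the first is terracotta and lies on the press plate. I'll confirm it with an enlarged crop and measure the plate and plaque.

Run:
```python
from h import *
a=cv2.imread('pics/top0.png'); b=cv2.imread('pics/scene0.png')
A=cv2.resize(a[100:220,205:305],None,fx=4.5,fy=4.5,interpolation=cv2.INTER_CUBIC)[:540]
B=cv2.resize(b[205:335,205:340],None,fx=2.6,fy=4.15,interpolation=cv2.INTER_CUBIC)
B=cv2.resize(b[210:330,210:330],(345,345),interpolation=cv2.INTER_CUBIC)
o=np.zeros((540,800,3),np.uint8); o[:,:450]=A; o[:345,453:798]=B; cv2.imwrite('pics/crop1.png',o)
for n,im in(('top',a),('scene',b)):
    c=cam(n,im); h=cv2.cvtColor(im,cv2.COLOR_BGR2HSV)
    H,S,V=[h[...,i].astype(int) for i in range(3)]
    m=((H>100)&(H<128)&(S>90)).astype(np.uint8)
    reg=np.zeros_like(m)
    if n=='top': reg[105:215,210:298]=1
    else: reg[208:335,210:332]=1
    m*=reg
    k,l,s,_=cv2.connectedComponentsWithStats(m); i=1+np.argmax(s[1:,4]); q=cv2.convexHull(np.argwhere(l==i)[:,::-1].astype(np.int32))
    ap=cv2.approxPolyDP(q,4,True)[:,0]; print(n,'plate',[(tuple(map(int,p)),onz(c,*p,10)[:2].round()) for p in ap], )
    t=((H>3)&(H<16)&(S>90)&(S<205)&(V>110)).astype(np.uint8)*reg
    k,l,s,_=cv2.connectedComponentsWithStats(t)
    for i in range(1,k):
        if s[i,4]>30:
            r=cv2.minAreaRect(np.argwhere(l==i)[:,::-1].astype(np.float32)); print('terra',s[i],[onz(c,*p,28)[:2].round() for p in cv2.boxPoints(r)])
    y=((H>22)&(H<34)&(S>170)&(V>150))*reg; p=np.argwhere(y)[:,::-1].mean(0); print('cap',p,y.sum(),onz(c,*p,176)[:2])
```

```text
top plate [((291, 206), array([ 434., -135.])), ((218, 206), array([430., 107.])), ((218, 117), array([728., 114.])), ((290, 117), array([ 733., -128.]))]
terra [257 134  18  36 316] [array([560., -17.]), array([672., -38.]), array([664., -84.]), array([551., -62.])]
terra [272 136   6   7  31] [array([664., -67.]), array([664., -84.]), array([644., -84.]), array([644., -68.])]
terra [252 173  17  18 218] [array([492.,  -3.]), array([542., -12.]), array([534., -59.]), array([484., -50.])]
cap [nan nan] 0 [nan nan]
scene plate [((325, 317), array([733., 118.])), ((225, 331), array([ 741., -125.])), ((216, 223), array([ 435., -134.])), ((302, 213), array([429., 109.])), ((324, 281), array([640., 133.]))]
terra [247 232  19  49 498] [array([485., -50.]), array([490.,  -2.]), array([629., -17.]), array([624., -62.])]
terra [241 263   9  25 104] [array([641., -79.]), array([576., -66.]), array([580., -48.]), array([646., -62.])]
terra [239 297  14   9  52] [array([681., -90.]), array([667., -82.]), array([687., -53.]), array([700., -61.])]
cap [247.44755245 245.94405594] 143 [610.56777753 -52.72393206]<stdin>:22: RuntimeWarning: Mean of empty slice.
  ret = um.true_divide(
```

View pics/crop1.png

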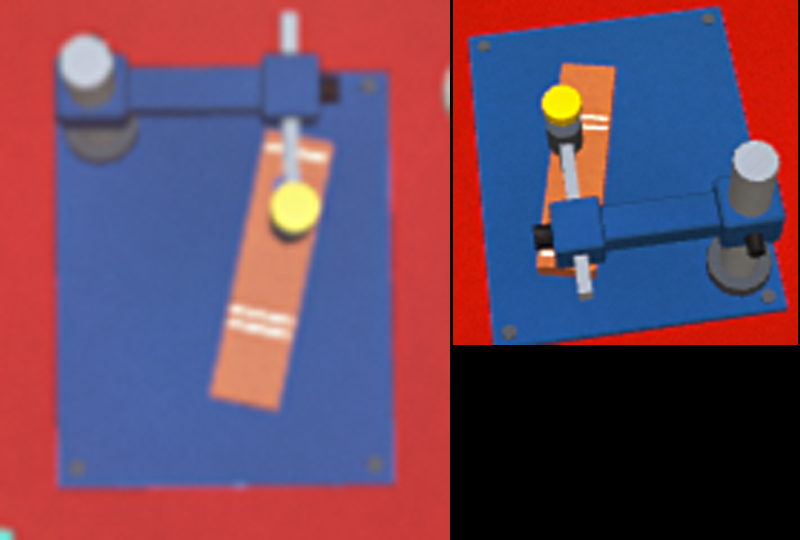

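The crop confirms the terracotta plaque with white stripes on the blue plate (yawed about -0.18 rad). Its near end is free and the ring is hidden below the punch. Estimated press origin is about (609,-53), with the mark near (639,-55). I'll go above the near end and turn the wrist camera to the robot side so that it looks under the guide.

```bash
python3 -m pendant '{"grip":[1,1,1,1,1,1,1,1,1,1],"linear":[[23.5,-24,0],[23.5,-24,0],[23.5,-24,0],[23.5,-24,0],[23.5,-24,0],[23.5,-24,0],[23.5,-24,0],[23.5,-24,0],[23.5,-24,0],[23.5,-24,0]],"angular":[[0,0,0],[0,0,0],[0,0,0],[0,0,0],[0,0,0],[0,0,0],[0,0,0],[0,0,0],[0,0,0],[0,0,0]]}'
python3 -m pendant '{"grip":[1,1,1,1,1,1,1,1,1,1],"linear":[[23.5,-24,0],[23.5,-24,0],[23.5,-24,0],[23.5,-24,0],[23.5,-24,0],[23.5,-24,0],[23.5,-24,0],[23.5,-24,0],[23.5,-24,0],[23.5,-24,0]],"angular":[[0,0,0],[0,0,0],[0,0,0],[0,0,0],[0,0,0],[0,0,0],[0,0,0],[0,0,0],[0,0,0],[0,0,0]]}'
python3 -m pendant '{"grip":[1,1,1,1,1,1,1,1,1,1,1,1],"linear":[[0,0,0],[0,0,0],[0,0,0],[0,0,0],[0,0,0],[0,0,0],[0,0,0],[0,0,0],[0,0,0],[0,0,0],[0,0,0],[0,0,0]],"angular":[[0,0,-0.12],[0,0,-0.12],[0,0,-0.12],[0,0,-0.12],[0,0,-0.12],[0,0,-0.12],[0,0,-0.12],[0,0,-0.12],[0,0,-0.12],[0,0,-0.12],[0,0,-0.12],[0,0,-0.12]]}'
python3 -m pendant '{"grip":[1,1,1,1,1,1,1,1,1,1,1],"linear":[[0,0,0],[0,0,0],[0,0,0],[0,0,0],[0,0,0],[0,0,0],[0,0,0],[0,0,0],[0,0,0],[0,0,0],[0,0,0]],"angular":[[0,0,-0.12],[0,0,-0.12],[0,0,-0.12],[0,0,-0.12],[0,0,-0.12],[0,0,-0.12],[0,0,-0.12],[0,0,-0.12],[0,0,-0.12],[0,0,-0.12],[0,0,-0.09]]}'
python3 - <<'E'
from h import *
o=ctrl.get_obs(); print(o['t'],o['ee_pos'],R.from_rotvec(o['orientation']).as_matrix().round(3))
im=ctrl.get_image('wrist'); cv2.imwrite('pics/w1.png',im[:,:,::-1])
c=cam('wrist',im); print(proj(c,[639,-55,28]),proj(c,[609,-53,28]))
E
```

```text
t: 0.93
ee_pos: [317.8, -318.8, 184.6]
orientation: [-3.12, -0.364, 0.0]
ft_force: [0.3, -0.3, 0.4]
width: 88.0
grasp_force: 0.0
t: 1.77
ee_pos: [491.1, -30.9, 184.6]
orientation: [-3.12, -0.365, 0.001]
ft_force: [0.2, 0.2, -0.4]
width: 87.6
grasp_force: 0.0
t: 2.77
ee_pos: [490.5, -32.6, 184.5]
orientation: [-2.098, -2.338, 0.001]
ft_force: [0.2, -0.0, 0.4]
width: 87.7
grasp_force: 0.0
t: 3.68
ee_pos: [490.5, -32.6, 184.5]
orientation: [-0.271, -3.129, -0.0]
ft_force: [0.4, 0.2, 0.2]
width: 88.2
grasp_force: 0.0
3.6833 [490.47007371 -32.58847327 184.49456279] [[-0.985  0.172 -0.001]
 [ 0.172  0.985  0.   ]
 [ 0.001 -0.    -1.   ]]
(np.float64(255.45476452606093), np.float64(286.24995954913595)) (np.float64(252.96026235773985), np.float64(263.6701074790885))
```

View pics/w1.png

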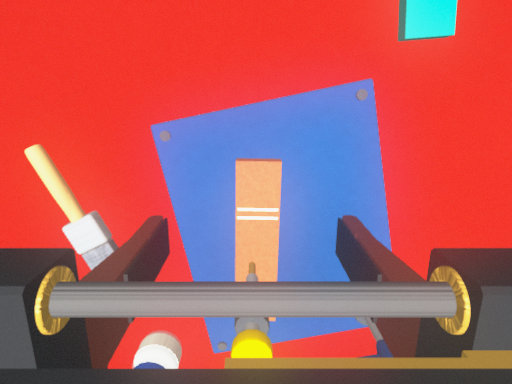

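The wrist view shows the plaque at cols 235–281, near end row 159, double stripe at 210/217. The punch tip is at about (252,265), where I predicted it, and the ring is hidden behind the gripper rod. I'll measure plaque edges and tip in this image.

```bash
cat > meas.py <<'E'
from h import *
def plaque(im,c):  # rgb wrist image -> near-end mid, direction, width (top face z=28)
    h=cv2.cvtColor(im,cv2.COLOR_RGB2HSV); H,S,V=[h[...,i].astype(int) for i in range(3)]
    m=((H>=5)&(H<=20)&(S>90)&(V>120))|((S<60)&(V>190)); m[:,:200]=0; m[:,315:]=0; m[275:]=0
    k,l,s,_=cv2.connectedComponentsWithStats(m.astype(np.uint8)); m=l==1+np.argmax(s[1:,4])
    r0=np.argwhere(m.sum(1)>25)[0,0]
    L,Rr=[],[]
    for r in range(r0+5,255,2):
        x=np.flatnonzero(m[r])
        if len(x)>30: L.append(onz(c,x[0]-.5,r,28)[:2]); Rr.append(onz(c,x[-1]+.5,r,28)[:2])
    L,Rr=np.array(L),np.array(Rr)
    f=[np.polyfit(a[:,0],a[:,1],1) for a in(L,Rr)]
    g=(f[0]+f[1])/2; th=np.arctan(g[0]); d=np.array([np.cos(th),np.sin(th)])
    cols=np.flatnonzero(m[r0+4]); e=onz(c,cols.mean(),r0-.5,28)[:2]
    # project e to centre line
    p0=np.array([e[0],np.polyval(g,e[0])]); e=p0+d*((e-p0)@d)
    return e,d,th,(f[1]-f[0])@[550,1]*np.cos(th),f[0][0],f[1][0]
def plate(im,c):
    h=cv2.cvtColor(im,cv2.COLOR_RGB2HSV); H,S=[h[...,i].astype(int) for i in range(2)]
    m=((H>100)&(H<128)&(S>120)); m[240:]=0
    return m
E
python3 - <<'E'
from meas import *
im=cv2.imread('pics/w1.png')[:,:,::-1].copy(); c=cam('wrist',im)
e,d,th,w,a,b=plaque(im,c); print('near end',e,'yaw',th,a,b,'w',w,'mark',e+160*d)
m=plate(im,c)
L=[];Q=[];N=[]
for r in range(140,235,4):
    x=np.flatnonzero(m[r]); L.append(onz(c,x[0]-.5,r,10)[:2]); Q.append(onz(c,x[-1]+.5,r,10)[:2]) if r<210 else 0
for u in range(180,350,6):
    y=np.flatnonzero(m[:,u]); N.append(onz(c,u,y[0]-.5,10)[:2])
L,Q,N=map(np.array,(L,Q,N))
fl=np.polyfit(L[:,0],L[:,1],1);fq=np.polyfit(Q[:,0],Q[:,1],1);fn=np.polyfit(N[:,1],N[:,0],1)
print('yaws',fl[0],fq[0],-fn[0])
y=np.mean([fl[0],fq[0],-fn[0]]);print('width',(np.polyval(fq,500)-np.polyval(fl,500))*np.cos(y))
# origin: y from edges, x from near edge
ux=np.array([np.cos(y),np.sin(y)]);uy=np.array([-ux[1],ux[0]])
py=((L@uy).mean()+80 + (Q@uy).mean()-170)/2; px=(N@ux).mean()+180
print('origin',ux*px+uy*py, 'Ly',(L@uy).mean()+80,'Qy',(Q@uy).mean()-170)
print('tip pix onz28',onz(c,252,265,28), onz(c,252,265,32))
cv2.imwrite('pics/w1c.png',cv2.resize(im[230:285,222:292,::-1],None,fx=8,fy=8,interpolation=cv2.INTER_CUBIC))
E
```

```text
near end [487.2278009  -26.72759162] yaw -0.18097822792900778 -0.17998808890666562 -0.18597256948272753 w 49.22107749227749 mark [644.61469535 -55.52629738]
yaws 0.01998754325388888 0.034050918687966725 0.03823506100949616
width 245.64541373117657
origin [610.9106647  -54.85626663] Ly -71.51587450227848 Qy -75.71942731143125
tip pix onz28 [610.51863713 -54.40479097  28.        ] [608.41109802 -54.04209851  32.        ]
```

View pics/w1c.png

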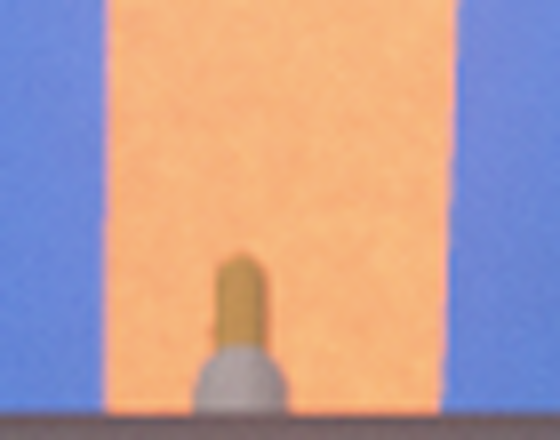

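The tip nose is at about (252,262), i.e. world ≈(609,-54). The plaque's mark comes out at ≈(644.6,-55.5), so a pure shift of about (-35.5,+1.3) does it with no turn. Next: centre over the near end, descend and grip.

```bash
python3 -m pendant '{"grip":[1,1,1,1,1,1,1,1,1,1,1],"linear":[[-16,5,0],[0,0,25],[0,0,25],[0,0,25],[0,0,25],[0,0,25],[0,0,20],[0,0,15],[0,0,7],[0,0,3],[0,0,0]],"angular":[[0,0,0],[0,0,0],[0,0,0],[0,0,0],[0,0,0],[0,0,0],[0,0,0],[0,0,0],[0,0,0],[0,0,0],[0,0,0]]}'
python3 -m pendant '{"grip":[0.2,0.1,0,0,0,-0.1,-0.2,-0.2,-0.2,-0.2],"linear":[[0,0,0],[0,0,0],[0,0,0],[0,0,0],[0,0,0],[0,0,0],[0,0,0],[0,0,0],[0,0,0],[0,0,0]],"angular":[[0,0,0],[0,0,0],[0,0,0],[0,0,0],[0,0,0],[0,0,0],[0,0,0],[0,0,0],[0,0,0],[0,0,0]]}'
python3 - <<'E'
from h import *
for n in('wrist','scene'):
    im=ctrl.get_image(n); cv2.imwrite(f'pics/{n}2.png',im[:,:,::-1])
a=cv2.imread('pics/wrist2.png'); b=cv2.resize(cv2.imread('pics/scene2.png')[225:325,225:315],None,fx=3,fy=3.84)
o=np.hstack([a,b]);cv2.imwrite('pics/v2.png',o)
o=ctrl.get_obs(); print(o)
E
```

```text
t: 4.65
ee_pos: [507.2, -30.5, 14.5]
orientation: [-0.282, -3.128, -0.0]
ft_force: [-0.5, 0.5, -0.2]
width: 87.7
grasp_force: 0.0
t: 5.48
ee_pos: [507.4, -30.6, 14.7]
orientation: [-0.28, -3.129, 0.0]
ft_force: [-0.2, 0.3, -0.0]
width: 35.4
grasp_force: 0.0
{'t': 5.5833, 'qpos': array([-8.35626189e-02,  5.27634589e-01,  1.98022809e+00,  1.56508623e-05,
        6.33825793e-01, -1.47554662e+00]), 'qvel': array([ 0.00038854,  0.00175324, -0.00080564,  0.00054118,  0.00111496,
        0.00023421]), 'joint_torque': array([ 7.17014996e-05, -4.87619412e+01, -1.55758452e+01, -4.66454527e-03,
        7.50819943e-02,  1.14584313e-04]), 'ee_pos': array([507.38721404, -30.55266558,  14.73842561]), 'orientation': array([-2.80514865e-01, -3.12894766e+00, -1.36785131e-05]), 'ft_force': array([-0.24365335, -0.10744202, -0.02440138]), 'moment': array([ 0.08651557, -0.19125705, -0.02246317]), 'grasp_force': 0.0, 'width': 35.30674315069076}
```

View pics/v2.png

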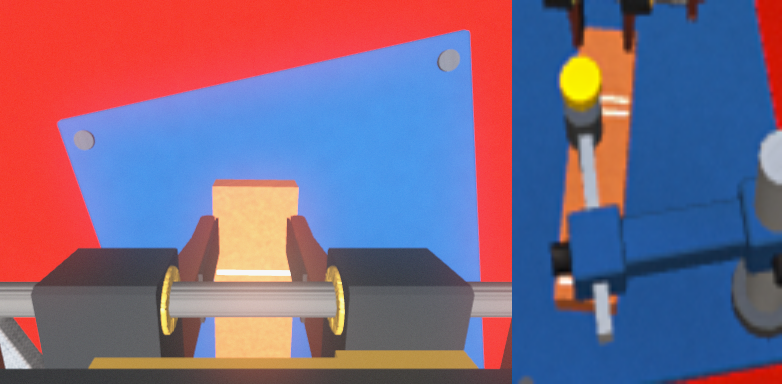

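The fingers seem to straddle the plaque (wrist view, tips at about (210,220) and (293,220)), but width 35 with zero force is ambiguous. Closing further will show whether they grip.

Run:
```python
from meas import *
im=cv2.imread('pics/wrist2.png')[:,:,::-1].copy(); c=cam('wrist',im)
for z in (10,28): print(z,[onz(c,u,v,z)[:2].round(1) for u,v in((213,184),(298,184),(213,187))])
o=ctrl.get_obs(); M=R.from_rotvec(o['orientation']).as_matrix()
for w in(35,50):
  for zz in(0,-19): print(w,zz,[np.round(proj(c,o['ee_pos']+M@[sx,s*w/2,zz])) for s in(-1,1) for sx in (10,-10)])
a=cv2.imread('pics/wrist2.png')[170:330,160:345]; cv2.imwrite('pics/v3.png',cv2.resize(a,None,fx=3.5,fy=3.5,interpolation=cv2.INTER_CUBIC))
```

```text
10 [array([487.2, -53.3]), array([ 4.967e+02, -2.000e-01]), array([489.1, -53.7])]
28 [array([483. , -50.3]), array([491.7,  -1.9]), array([484.8, -50.7])]
35 0 [array([226., 195.]), array([227., 225.]), array([282., 195.]), array([281., 225.])]
35 -19 [array([223., 204.]), array([224., 237.]), array([285., 204.]), array([284., 237.])]
50 0 [array([214., 195.]), array([215., 225.]), array([294., 195.]), array([293., 225.])]
50 -19 [array([210., 204.]), array([211., 237.]), array([298., 204.]), array([297., 237.])]
```

View pics/v3.png

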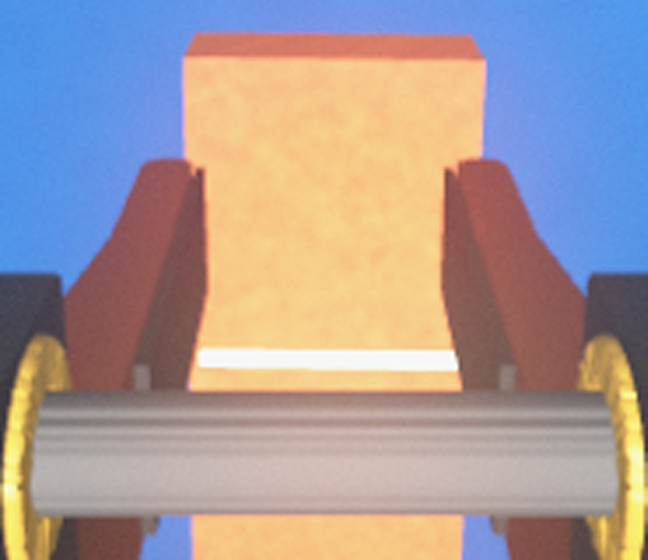

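Run:
```python
from h import *
b=cv2.imread('pics/scene2.png'); c=cam('scene',b)
o=ctrl.get_obs(); M=R.from_rotvec(o['orientation']).as_matrix()
for w in(35,50):
  for zz in(0,-20,-40): print(w,zz,[np.round(proj(c,o['ee_pos']+M@[-10,s*w/2,zz]),1) for s in(-1,1)])
cv2.imwrite('pics/v4.png',cv2.resize(b[200:260,210:300],None,fx=8,fy=8,interpolation=cv2.INTER_CUBIC))
```

```text
35 0 [array([248.4, 243.9]), array([261.4, 244.7])]
35 -20 [array([248.1, 240.2]), array([261.3, 240.9])]
35 -40 [array([247.8, 236.3]), array([261.1, 237.1])]
50 0 [array([245.7, 243.7]), array([264.2, 244.8])]
50 -20 [array([245.3, 240. ]), array([264.1, 241.1])]
50 -40 [array([244.9, 236.2]), array([264. , 237.3])]
```

View pics/v4.png

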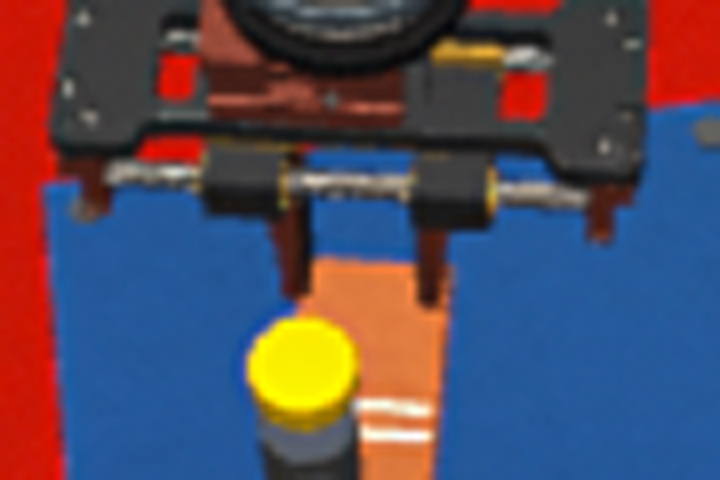

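Both views agree that the real fingertips sit about 36–40 mm short of the reported TCP (scene tips at (247,237) and (264,238), wrist depth ≈172 mm), so the fingers are above the plaque. I'll open and descend further, watching the force.

```bash
python3 -m pendant '{"grip":[1,1,1,1,1,1,1,1,1,1],"linear":[[0,0,0],[0,0,0],[0,0,0],[0,0,0],[0,0,5],[0,0,5],[0,0,5],[0,0,5],[0,0,4],[0,0,0]],"angular":[[0,0,0],[0,0,0],[0,0,0],[0,0,0],[0,0,0],[0,0,0],[0,0,0],[0,0,0],[0,0,0],[0,0,0]]}'
python3 -m pendant '{"grip":[1,1,1,1],"linear":[[0,0,3],[0,0,3],[0,0,2],[0,0,0]],"angular":[[0,0,0],[0,0,0],[0,0,0],[0,0,0]]}'
python3 - <<'E'
from h import *
im=ctrl.get_image('wrist'); cv2.imwrite('pics/w5.png',im[:,:,::-1])
b=ctrl.get_image('scene'); cv2.imwrite('pics/s5.png',b[:,:,::-1])
a=cv2.resize(im[130:290,130:370,::-1],None,fx=1.7,fy=1.7*1.5)
s=cv2.resize(b[200:260,210:300,::-1],None,fx=4.2,fy=6.8,interpolation=cv2.INTER_CUBIC)
cv2.imwrite('pics/v5.png',np.hstack([a[:408],s[:408]]))
E
```

```text
t: 6.42
ee_pos: [506.7, -30.5, -10.3]
orientation: [-0.28, -3.127, 0.0]
ft_force: [-0.3, 0.9, 0.1]
width: 87.7
grasp_force: 0.0
t: 6.75
ee_pos: [507.2, -30.5, -17.6]
orientation: [-0.28, -3.129, 0.0]
ft_force: [0.3, 0.3, 0.7]
width: 87.9
grasp_force: 0.0
```

View pics/v5.png

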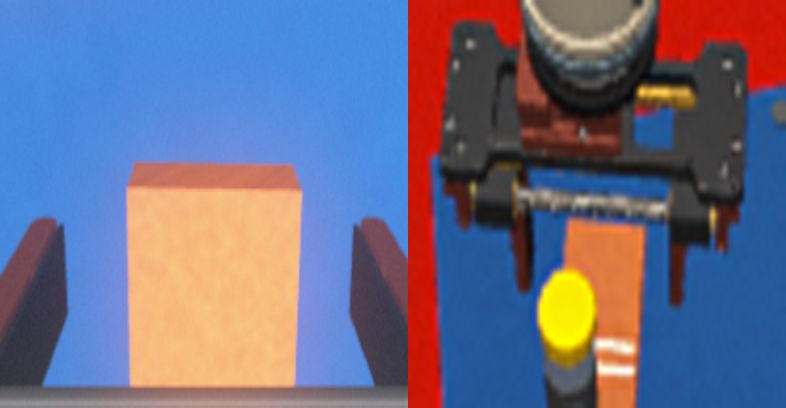

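No contact at TCP z = -17.6, which confirms the offset. The fingers straddle the plaque with room on both sides. Down a little more, then grip.

```bash
python3 -m pendant '{"grip":[1,1,1],"linear":[[0,0,2],[0,0,2],[0,0,0]],"angular":[[0,0,0],[0,0,0],[0,0,0]]}'
python3 -m pendant '{"grip":[0.3,0.2,0.1,0,0,0,0,0,0],"linear":[[0,0,0],[0,0,0],[0,0,0],[0,0,0],[0,0,0],[0,0,0],[0,0,0],[0,0,0],[0,0,0]],"angular":[[0,0,0],[0,0,0],[0,0,0],[0,0,0],[0,0,0],[0,0,0],[0,0,0],[0,0,0],[0,0,0]]}'
```

```text
t: 7.1
ee_pos: [507.3, -30.5, -21.5]
orientation: [-0.28, -3.129, -0.0]
ft_force: [0.1, 0.2, -0.0]
width: 87.3
grasp_force: 0.0
t: 7.85
ee_pos: [507.3, -30.4, -21.2]
orientation: [-0.28, -3.129, -0.0]
ft_force: [-0.1, 2.4, 0.5]
width: 49.7
grasp_force: 30.0
```

Gripped: 49.7 mm, 30 N. I'll pull 28 mm of the ~35 mm, then creep while tracking the cap height in the scene and wrist-force.

```bash
cat > cap.py <<'E'
from h import *
v=[]
for _ in range(2):
    im=ctrl.get_image('scene'); h=cv2.cvtColor(im,cv2.COLOR_RGB2HSV)
    m=(h[...,0]>22)&(h[...,0]<34)&(h[...,1]>170)&(h[...,2]>120); m[:,:225]=0;m[:,275:]=0;m[:225]=0;m[280:]=0
    v.append(np.r_[np.argwhere(m).mean(0)[::-1],m.sum()])
o=ctrl.get_obs(); print('cap',np.mean(v,0).round(2),'F',o['ft_force'].round(1),'pos',o['ee_pos'].round(1),o['t'])
E
python3 cap.py
python3 -m pendant '{"grip":[0,0,0,0,0,0,0,0,0,0,0],"linear":[[2.8,-0.38,0],[2.8,-0.38,0],[2.8,-0.38,0],[2.8,-0.38,0],[2.8,-0.38,0],[2.8,-0.38,0],[2.8,-0.38,0],[2.8,-0.38,0],[2.8,-0.38,0],[2.8,-0.38,0],[0,0,0]],"angular":[[0,0,0],[0,0,0],[0,0,0],[0,0,0],[0,0,0],[0,0,0],[0,0,0],[0,0,0],[0,0,0],[0,0,0],[0,0,0]]}'
python3 cap.py
```

```text
cap [247.53 246.24 148.  ] F [0.2 1.9 2. ] pos [507.4 -30.4 -21.2] 7.95
t: 8.87
ee_pos: [478.4, -29.3, -21.2]
orientation: [-0.28, -3.128, 0.0]
ft_force: [1.5, -0.4, -1.1]
width: 49.8
grasp_force: 30.0
cap [247.41 246.19 145.  ] F [-0.  -0.1  2.1] pos [478.4 -29.3 -21.2] 8.9667
```

```bash
python3 -m pendant '{"grip":[0,0,0,0,0,0],"linear":[[0.8,-0.11,0],[0.8,-0.11,0],[0.8,-0.11,0],[0.8,-0.11,0],[0,0,0],[0,0,0]],"angular":[[0,0,0],[0,0,0],[0,0,0],[0,0,0],[0,0,0],[0,0,0]]}'|grep -E "force|pos"
python3 cap.py
python3 -m pendant '{"grip":[0,0,0,0],"linear":[[0.5,-0.07,0],[0.5,-0.07,0],[0,0,0],[0,0,0]],"angular":[[0,0,0],[0,0,0],[0,0,0],[0,0,0]]}'|grep -E "force|pos"
python3 cap.py
python3 -m pendant '{"grip":[0,0,0,0],"linear":[[0.5,-0.07,0],[0.5,-0.07,0],[0,0,0],[0,0,0]],"angular":[[0,0,0],[0,0,0],[0,0,0],[0,0,0]]}'|grep -E "force|pos"
python3 cap.py
```

```text
ee_pos: [476.1, -29.2, -21.2]
ft_force: [2.9, 0.0, -2.7]
grasp_force: 30.0
cap [247.46 246.04 146.5 ] F [ 3.   0.7 -2.4] pos [476.1 -29.2 -21.2] 9.5667
ee_pos: [474.9, -29.1, -21.2]
ft_force: [2.9, -1.7, -0.7]
grasp_force: 30.0
cap [247.52 246.15 146.5 ] F [ 3.1 -0.2 -1.1] pos [474.9 -29.1 -21.2] 10.0
ee_pos: [473.8, -29.1, -21.2]
ft_force: [1.5, -0.4, 0.4]
grasp_force: 30.0
cap [247.64 246.5  146.5 ] F [2.1 0.1 0.5] pos [473.8 -29.1 -21.2] 10.4333
```

```bash
python3 -m pendant '{"grip":[0,0,0],"linear":[[0.7,-0.1,0],[0,0,0],[0,0,0]],"angular":[[0,0,0],[0,0,0],[0,0,0]]}'|grep -E "_force|pos"
python3 cap.py
python3 -m pendant '{"grip":[0,0,0],"linear":[[0.7,-0.1,0],[0,0,0],[0,0,0]],"angular":[[0,0,0],[0,0,0],[0,0,0]]}'|grep -E "_force|pos"
python3 cap.py
```

```text
ee_pos: [473.1, -29.1, -21.2]
ft_force: [1.9, -0.5, 1.1]
grasp_force: 30.0
cap [247.63 247.1  146.  ] F [2.3 0.1 0.7] pos [473.1 -29.1 -21.2] 10.7833
ee_pos: [472.4, -29.0, -21.2]
ft_force: [1.4, 0.4, 2.6]
grasp_force: 30.0
cap [247.89 248.18 143.5 ] F [2.5 0.1 2.5] pos [472.4 -29.  -21.2] 11.1333
```

```bash
python3 - <<'E'
from h import *
c=cam('scene',np.zeros((384,512,3)))
print([proj(c,[609,-54,z]) for z in(170,162)],proj(c,[605,-54,170]))
E
python3 -m pendant '{"grip":[0,0,0],"linear":[[0.5,-0.07,0],[0,0,0],[0,0,0]],"angular":[[0,0,0],[0,0,0],[0,0,0]]}'|grep -E "_force|pos"
python3 cap.py
```

```text
[(np.float64(246.95222609778452), np.float64(246.6922650804694)), (np.float64(247.1139874454601), np.float64(248.40410018253516))] (np.float64(246.81123392795988), np.float64(245.15568667710684))
ee_pos: [472.1, -29.0, -21.2]
ft_force: [2.3, 0.3, 0.4]
grasp_force: 30.0
cap [247.82 248.06 144.5 ] F [ 2.2 -0.4  2.5] pos [472.2 -29.  -21.2] 11.4833
```

The cap dropped about 2 px (8 mm is 1.7 px plus holder sway) and has now levelled off with low force, so the tip is in the dimple. Release, lift and verify.

```bash
python3 -m pendant '{"grip":[0.3,0.6,1,1,1,1,1],"linear":[[0,0,0],[0,0,0],[0,0,0],[0,0,0],[0,0,0],[0,0,0],[0,0,0]],"angular":[[0,0,0],[0,0,0],[0,0,0],[0,0,0],[0,0,0],[0,0,0],[0,0,0]]}'
python3 cap.py
python3 -m pendant '{"grip":[1,1,1,1,1,1,1,1,1],"linear":[[0,0,-10],[0,0,-20],[0,0,-30],[0,0,-35],[0,0,-35],[0,0,-35],[0,0,-30],[0,0,-15],[0,0,0]],"angular":[[0,0,0],[0,0,0],[0,0,0],[0,0,0],[0,0,0],[0,0,0],[0,0,0],[0,0,0],[0,0,0]]}'
python3 cap.py
python3 - <<'E'
from meas import *
im=ctrl.get_image('wrist'); cv2.imwrite('pics/w6.png',im[:,:,::-1]); c=cam('wrist',im)
e,d,th,w,a,b=plaque(im,c); print('near end',e,'yaw',th,'w',w,'mark',e+160*d)
cv2.imwrite('pics/v6.png',cv2.resize(im[100:300,170:340,::-1],None,fx=3,fy=3,interpolation=cv2.INTER_CUBIC))
E
```

```text
t: 12.07
ee_pos: [471.9, -29.0, -21.3]
orientation: [-0.28, -3.129, -0.0]
ft_force: [-0.6, 0.1, -0.3]
width: 87.7
grasp_force: 0.0
cap [247.9  248.08 143.5 ] F [0.4 0.2 0.1] pos [472.  -29.  -21.2] 12.1667
t: 12.92
ee_pos: [474.4, -29.2, 193.2]
orientation: [0.28, 3.121, 0.0]
ft_force: [0.4, 0.0, -0.3]
width: 87.9
grasp_force: 0.0
cap [247.85 248.07 144.  ] F [ 0.2  0.6 -0.7] pos [472.  -29.  189.3] 13.0167
near end [451.37146553 -26.5560508 ] yaw -0.17653014062365308 w 49.04805351488191 mark [608.88490174 -54.65440333]
```

View pics/v6.png

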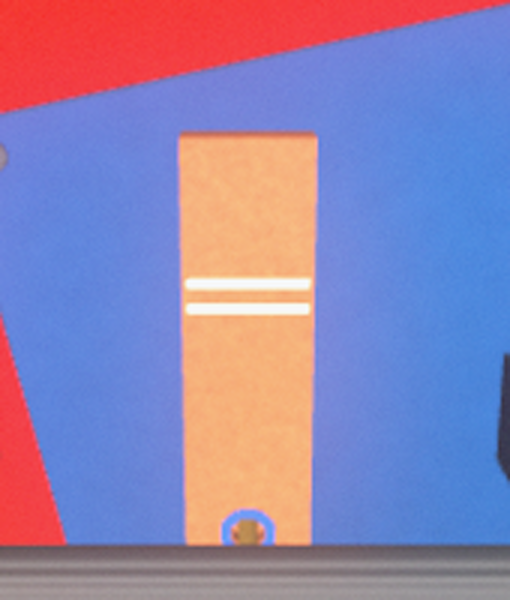

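The blue ring (crop (247,530)) has the brass tip centred in it, and the mark is at (608.9,-54.7). Next: shut the fingers, go above the cap and press.

```bash
python3 -m pendant '{"grip":[-1,-1,-1,-1,-1,-1,-1,-1,-1,-1],"linear":[[0,0,0],[-23.2,-0.13,0],[-23.2,-0.13,0],[-23.2,-0.13,0],[-23.2,-0.13,0],[-23.2,-0.13,0],[-23.2,-0.13,0],[0,0,0],[0,0,0],[0,0,0]],"angular":[[0,0,0],[0,0,0],[0,0,0],[0,0,0],[0,0,0],[0,0,0],[0,0,0],[0,0,0],[0,0,0],[0,0,0]]}'
python3 -m pendant '{"grip":[-1,-1,-1,-1,-1,-1,-1],"linear":[[0,0,12],[0,0,12],[0,0,12],[0,0,8],[0,0,4],[0,0,2],[0,0,0]],"angular":[[0,0,0],[0,0,0],[0,0,0],[0,0,0],[0,0,0],[0,0,0],[0,0,0]]}'
python3 -m pendant '{"grip":[-1,-1,-1,-1],"linear":[[0,0,1.5],[0,0,1.5],[0,0,0],[0,0,0]],"angular":[[0,0,0],[0,0,0],[0,0,0],[0,0,0]]}'
```

```text
t: 13.9
ee_pos: [607.2, -54.3, 187.1]
orientation: [-0.28, -3.125, -0.0]
ft_force: [-0.8, 0.3, -0.1]
width: 24.9
grasp_force: 0.0
t: 14.48
ee_pos: [608.6, -54.5, 138.2]
orientation: [-0.28, -3.128, -0.0]
ft_force: [-0.7, -0.7, 0.9]
width: 0.4
grasp_force: 0.0
t: 14.82
ee_pos: [609.0, -54.6, 136.0]
orientation: [0.28, 3.129, -0.0]
ft_force: [0.2, 0.8, 0.1]
width: 0.4
grasp_force: 0.0
```

```bash
for i in 1 2 3; do python3 -m pendant '{"grip":[-1,-1,-1,-1],"linear":[[0,0,1.5],[0,0,1.5],[0,0,0],[0,0,0]],"angular":[[0,0,0],[0,0,0],[0,0,0],[0,0,0]]}' | grep -E "ft_|pos"; done
```

```text
ee_pos: [608.8, -54.6, 132.7]
ft_force: [-0.2, -0.0, 0.3]
ee_pos: [609.0, -54.6, 129.8]
ft_force: [-0.3, -0.5, 1.1]
ee_pos: [609.1, -54.6, 126.9]
ft_force: [0.5, -0.6, 2.3]
```

Contact began at about TCP z 131. Keep pressing until the force rises past ~6 N at the stop.

```bash
python3 -m pendant '{"grip":[-1,-1,-1,-1],"linear":[[0,0,1.5],[0,0,1.5],[0,0,0],[0,0,0]],"angular":[[0,0,0],[0,0,0],[0,0,0],[0,0,0]]}' | grep -E "ft_|pos"
python3 -m pendant '{"grip":[-1,-1,-1,-1],"linear":[[0,0,1],[0,0,0.5],[0,0,0],[0,0,0]],"angular":[[0,0,0],[0,0,0],[0,0,0],[0,0,0]]}' | grep -E "ft_|pos"
python3 -m pendant '{"grip":[-1,-1,-1,-1],"linear":[[0,0,0.7],[0,0,0],[0,0,0],[0,0,0]],"angular":[[0,0,0],[0,0,0],[0,0,0],[0,0,0]]}' | grep -E "ft_|pos"
```

```text
ee_pos: [609.0, -54.6, 123.9]
ft_force: [-0.7, 0.9, 4.5]
ee_pos: [609.1, -54.6, 122.5]
ft_force: [-0.7, -0.4, 5.3]
ee_pos: [609.1, -54.6, 121.8]
ft_force: [0.0, -0.1, 6.0]
```

```bash
python3 -m pendant '{"grip":[-1,-1,-1,-1],"linear":[[0,0,0.6],[0,0,0],[0,0,0],[0,0,0]],"angular":[[0,0,0],[0,0,0],[0,0,0],[0,0,0]]}' | grep -E "ft_|pos"
python3 -m pendant '{"grip":[-1,-1,-1,-1],"linear":[[0,0,0.6],[0,0,0],[0,0,0],[0,0,0]],"angular":[[0,0,0],[0,0,0],[0,0,0],[0,0,0]]}' | grep -E "ft_|pos"
```

```text
ee_pos: [609.2, -54.6, 121.7]
ft_force: [-1.5, 0.5, 7.9]
ee_pos: [609.3, -54.6, 121.5]
ft_force: [-2.9, 0.6, 12.3]
```

The hard stop is reached: the force jumped to 12 N with no further travel, so the cap is fully in. Now I'll lift off, back away and verify.

```bash
python3 -m pendant '{"grip":[-1,-1,-1,-1,-1,-1,-1,-1,-1,-1,-1,-1],"linear":[[0,0,-2],[0,0,-4],[0,0,-8],[0,0,-20],[0,0,-25],[0,0,-20],[25,0,0],[35,0,0],[35,0,0],[25,0,0],[0,0,0],[0,0,0]],"angular":[[0,0,0],[0,0,0],[0,0,0],[0,0,0],[0,0,0],[0,0,0],[0,0,0],[0,0,0],[0,0,0],[0,0,0],[0,0,0],[0,0,0]]}'
python3 cap.py
python3 - <<'E'
from meas import *
im=ctrl.get_image('wrist'); c=cam('wrist',im)
e,d,th,w,a,b=plaque(im,c); print('near end',e,'yaw',th,'w',w,'mark',e+160*d)
s0=cv2.imread('pics/top0.png').astype(int); s=ctrl.get_image('top')[:,:,::-1].astype(int)
m=(abs(s-s0).max(2)>60).astype(np.uint8); k,l,st,_=cv2.connectedComponentsWithStats(m); print(st[1:][st[1:,4]>25])
E
```

```text
t: 18.48
ee_pos: [489.9, -33.0, 199.7]
orientation: [-0.28, -3.129, -0.0]
ft_force: [0.4, 0.1, 0.9]
width: 0.2
grasp_force: 0.0
cap [247.81 248.08 145.5 ] F [ 0.1 -0.2 -0.1] pos [491.9 -33.4 199.8] 18.5833
near end [453.54832244 -26.8809239 ] yaw -0.17931433896848248 w 49.195700401047915 mark [610.98291686 -55.4177156 ]
[[  260   129     8    21    78]
 [  271   130     8    12    80]
 [  210   143   302   241 24100]
 [  136   336   102    48  2956]
 [  263   353    30    13    31]
 [  277   377    13     7    49]]
```

The cap is back at the same height with the tip still in the dimple, and the only changes in the top view are the plaque and the arm.

```bash
python3 -m pendant '{"grip":[-1,-1,-1,-1],"linear":[[0,0,0],[0,0,0],[0,0,0],[0,0,0]],"angular":[[0,0,0],[0,0,0],[0,0,0],[0,0,0]]}' | grep ft_; python3 -c "from workcell import ctrl; print(ctrl.close_job())"
```

```text
ft_force: [-0.2, 0.1, 0.8]
the job is handed in; nothing more can be done
None
```

The job is handed in at about 19 s: the tip stands in the blue-ringed dimple, the cap was pressed to its stop and sprang back, and no bystander showed movement in the part of the top view that the arm left visible; the verdict itself was not reported back.

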